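# Scoop the mints from the low bin into the bowl

## Task

Using the long-handled scoop, gather all four round mints from under the hood of the low sweet bin and tip them into the serving bowl, then lay the scoop down on the counter. Do not strike the bin's hood, do not touch the mints with the gripper, and leave the things standing around undisturbed, with the bowl upright on the counter.

Things in the scene. Friction and masses are not known exactly. Their poses are not given: they have to be found in the camera images.
- scoop_grip (a point): the place to grip the long-handled scoop: a point on the centre line of its straight wooden handle, 44 mm above the counter as it lies. The handle is 16 mm wide (along y) and 14 mm thick; it may be gripped from 35 mm behind to 25 mm before this point. Axes: x from handle to nose, z up, square to the pan's flat underside. From the pan the handle rises at 15 degrees to its rear end, 47 mm behind this point
- scoop_nose (a point): middle of the scoop's front (nose) edge, on the pan's underside: 172 mm ahead of scoop_grip and 44 mm below it in the scoop's axes. Same axes. Behind it the pan is 78 mm long, 70 mm wide over its side walls (64 mm inside), its floor 2 mm thick, open at the nose and above; the side walls rise from nothing 16 mm behind the nose to 14 mm, and to 28 mm in the rear half; the heel wall is 29 mm high
- bin: low grey sheet-metal sweet bin, fixed to the counter, 116 mm deep, 86 mm wide (feet 114 mm), 109 mm high. Origin: centre of its underside, on the counter. x points from its open mouth (towards the robot) to its back, z up. Inside it is 78 mm wide between upright side walls and 108 mm deep; its floor slopes 8 degrees down from the sill to the back, so the mints lie against the back wall
- bin_back (a point): foot of the bin's back wall, inside, in the middle: 54 mm behind the bin's origin and 10 mm above the counter. Same axes as the bin
- bin_sill (a point): front edge of the bin's floor (sill), in the middle of the mouth: 54 mm before the bin's origin and 25 mm above the counter; a 4 mm thick front plate stands before it. Same axes as the bin
- hood: the bin's hood, fixed: a clear flat plate over the whole bin, its underside 106 mm above the counter, with a steel strip along its front edge above the mouth. Its origin is the bin's origin
- hood_edge (a point): middle of the lower edge of the hood's front strip, 94 mm above the counter: the mouth below it is 69 mm high above the sill. The strip is 6 mm thick
- mint0_center (a point): centre of a hard, smooth, slippery white ball-shaped mint, 24 mm in diameter, 12 g, that rolls freely; its axes mean nothing. Three mints lie in a row along the bin's back wall, the fourth nests before them
- mint1_center (a point): centre of a second, equal mint
- mint2_center (a point): centre of a third, equal mint
- mint3_center (a point): centre of a fourth, equal mint
- bowl_in (a point): loose round white serving bowl, 140 mm across its rim and 50 mm high, 0.35 kg. This point is the centre of its inner floor; z up. It stands on the other side of the counter from the bin, and may be on the left or the right. Between and behind them the beer taps overhang the back of the counter from about 0.6 m ahead of the robot: keep the wrist on the robot's side of them, above all when tipping
- bowl: the same bowl; origin at the centre of its underside, z up
- jigger: bystander: double steel jigger, 45 mm wide, 87 mm high; origin at the centre of its underside
- spare_nozzle: bystander: chromed nozzle standing on its flange, 29 mm wide, 62 mm high; origin at the centre of its underside
- scoop: the whole scoop, steel pan and wooden handle, loose, 0.13 to 0.19 kg, balanced about 75 mm ahead of scoop_grip (hold it firmly). Origin 44 mm below scoop_grip, level with the pan's underside; same axes. A thin prop, 16 mm wide at its foot, stands under the handle 4 mm ahead of scoop_grip and reaches down to the level of the pan's underside, so the scoop lies on pan and prop
- soda_can: bystander: drink can, 53 mm wide, 134 mm high; origin at the centre of its underside

How it is judged:
By the outcome, as a careful person would: the job done as asked, in the order asked, and still so for the second after the job is handed in, with the robot touching nothing.
It also fails if it takes over 72 s, if anything falls off the work surface, if the arm or the gripper's body presses on something with over 40 N, if the wrist force passes 120 N, or if a joint passes its speed limit or range.

## Robot

A 7-joint arm with a two-finger parallel gripper is mounted at the origin on a cart in front of the work surface, level with it; the furniture and walls round the work are solid. World frame = base frame: x ahead of the robot, y to its left, z up, the work surface at z = 0. Lengths are in mm, angles in rad, forces in N, time in s.
With the tool pointing down it reaches from about 400 to 875 mm from the base axis. Payload 4.4 kg.
Tool frame: the origin (TCP) lies at the very end of the fingers, on their centre line; the grasp point (between the pads) lies 19 mm behind it; z points along the fingers, y is the line along which they close (so a half turn about z gives the same grasp; the last joint's range is limited). The gripper opens to 85 mm and grips with 20 to 120 N. Pads are 22 mm wide; open, the fingers measure 114 mm over their backs; the gripper's body (76 mm by 85 mm) begins 54 mm behind the grasp point. The pads swing forward as they close: fully open they stand 13 mm farther back than shut.
Start: joints at [-1.322, 0.628, 0.038, 1.517, -0.027, 0.996, -0.02], TCP at [201.233, 618.08, 231.313] pointing down, gripper open.
Joint ranges: [-3.06, 3.06], [-0.37, 2.12], [-1.25, 1.32], [0.18, 2.47], [-1.1, 4.24], [0.23, 1.98], [-2.94, 2.94]. Speed limits (rad/s): [2.57, 2.57, 3.14, 3.14, 3.14, 3.14, 3.14].

## Interface

Orientations are given as [roll, pitch, yaw] about the fixed x, y, z axes, in that order (R = Rz(yaw) Ry(pitch) Rx(roll)).
In Python, from cell import sensors, get_image, camera_params, order gives the robot as it stands.
- The arm moves only by the shell command python3 -m inch 'ROWS' [OPENING]. ROWS is JSON, a list that holds one entry, the list of rows, each a list of 4 numbers: the shift along the tool's x, y, z in cm, then the turn about the tool's z in degrees. A call has 1 to 8 rows; each row is the pose to reach, as a shift and turn from the pose commanded when the call began, along the tool's axes at that moment; what a row does not reach only later rows make up. A row lasts 1/12 s, in which the tool goes at most 41.7 mm and 7.16 degrees, less where a joint would pass 70% of its speed; a pose out of reach is approached as far as the arm can. A call with a gripper value outside its range is refused whole. OPENING is the finger opening in cm, from 0 to 8.54, set as the call begins (- or left out, the last holds). The fingers move at their own pace and stop on an object; the grip force is fixed at half the most. Time passes only in rows, so rows that repeat a pose let the fingers close. It gives the time, the measured TCP pose, the force, the opening and the grip force at its end, in the units of the state.
- sensors.read_state(): the state, without advancing time (a new reading comes with each control period).
- get_image(name): name is "scene" or "top"; returns the picture (480x640x3 uint8, blue, green, red); there is no depth.
- camera_params(name): a dict with "mtx" (3x3 intrinsics, pixels), "rvec" (rotation vector, rad) and "tvec" (3), from world to camera coordinates, as OpenCV has them. Camera axes: x right, y down, z forward; pixel columns grow to the right and rows downward; lengths in mm; the calibration is good to about 2 mm. A picture is of the moment at which its call begins. camera_params takes no time and is no camera call.
- order.finish_job(): hands the job in; it is judged then, once.
The state is a dict: "clock": time; "qpos": joint angles; "qd": joint speeds; "tau": joint torques, N m; "eef_pos": TCP position; "tool_rot": TCP orientation; "force": force on the tool from outside, world axes, zero at the start; "torque": the same for the moment, N m; "width": finger opening in mm; "gripper_force": force on a finger pad.
Only numpy, scipy, OpenCV 4.12 (cv2) and the standard library are available. Lean on these libraries where they do the work, as an engineer would, in place of code of your own. Each camera call takes 0.05 s, during which the arm holds its last target. There are 200 camera calls.

## Working session

There is one attempt and no reset: what is moved stays moved. The work goes in short steps, Python scripts to look and compute and a shell command to move; the robot and the scene stay as the last step left them, time stands still between calls to the robot, and variables do not carry over. Pictures are saved under pics/ and viewed, at most 10 in all, crops included, and the job is handed in when it is done.

```bash
mkdir -p pics; ls; cat > h.py <<'E'
import numpy as np, cv2
from cell import sensors, get_image, camera_params, order
def cam(n):
    p=camera_params(n); R=cv2.Rodrigues(np.array(p['rvec'],float))[0]
    return np.array(p['mtx'],float),R,np.array(p['tvec'],float).reshape(3)
def px2z(n,u,v,z):
    K,R,t=cam(n); d=R.T@np.linalg.inv(K)@[u,v,1]; c=-R.T@t
    return c+d*(z-c[2])/d[2]
def w2px(n,P):
    K,R,t=cam(n); q=(K@(R@np.atleast_2d(P).T+t[:,None])).T
    return q[:,:2]/q[:,2:]
E
python3 - <<'E'
from h import *
for n in('scene','top'):
    im=get_image(n); cv2.imwrite(f'pics/{n}0.png',im)
    K,R,t=cam(n); print(n,K[0,0],(-R.T@t).round(0))
s=sensors.read_state(); print(s['clock'],s['eef_pos'],s['tool_rot'],s['width'],s['gripper_force'],s['force'])
E
```

```text
pics
scene 483.7550085958007 [  12. -558.  802.]
top 564.9454583627481 [ 388.   60. 1275.]
0.1 [201.02610563 617.52765072 230.46928815] [-3.13982589e+00  4.72879286e-06  2.82684367e+00] 85.4620040510028 0.0 [-0.12688509 -0.43955652  0.8931642 ]
```

View pics/top0.png

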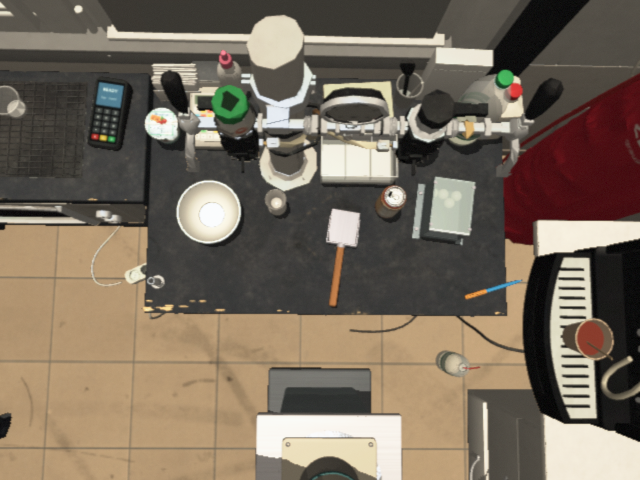

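View pics/scene0.png

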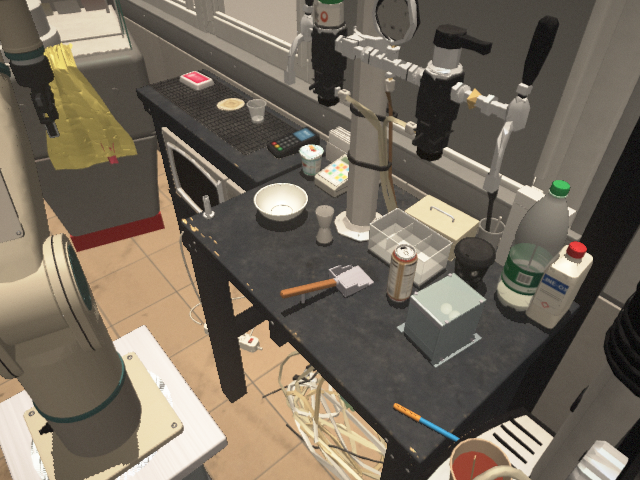

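The top view shows the bowl on the left (~209,212), the scoop in the middle (nose ~345,210, tail ~333,303), the can (392,202) and jigger (276,202), and the bin on the right (mints ~450,198). I'll enlarge the working area.

```bash
python3 - <<'E'
import cv2
im=cv2.imread('pics/top0.png')[165:315,320:485]
cv2.imwrite('pics/crop1.png',cv2.resize(im,None,fx=4,fy=4,interpolation=cv2.INTER_CUBIC))
E
```

```text
(no output)
```

View pics/crop1.png

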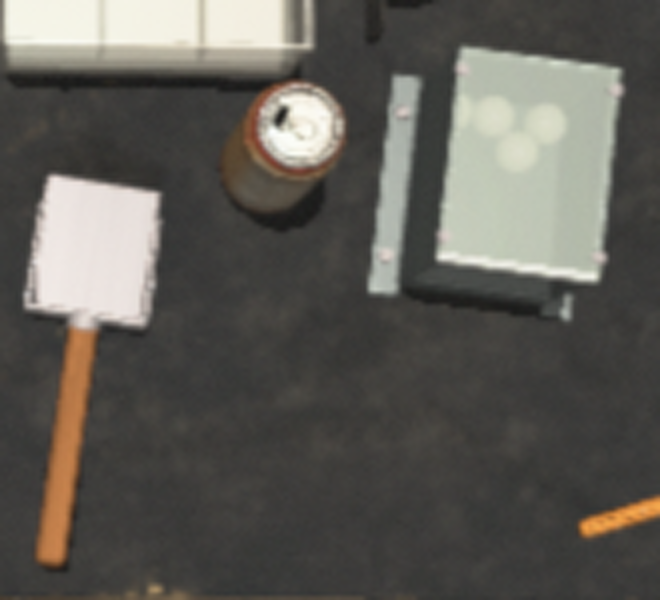

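The crop shows the pan nose corners (48,176) and (161,191), the handle tail (51,560), the neck (83,325), the hood corners (460,48), (622,70), (597,283), (437,263), and the mints (463,107), (494,117), (546,124), (517,153).

```bash
python3 - <<'E'
from h import *
def P(x,y,z,n='top'): return px2z(n,320+(x+.5)/4-.5,165+(y+.5)/4-.5,z)
a,b=P(48,176,1),P(161,191,1); tail=P(51,562,57)
nose=(a+b)/2
print('nose',nose.round(1),'w',np.linalg.norm(a-b),'tail',tail.round(1),'len',np.linalg.norm((nose-tail)[:2]))
print('yaw scoop tail->nose',np.degrees(np.arctan2(*(nose-tail)[[1,0]])),'from nose edge',np.degrees(np.arctan2(*(a-b)[[1,0]]))-90)
H=[P(*c,109) for c in[(460,48),(622,70),(597,283),(437,263)]]
H=np.array(H);print(H.round(1)); c=H.mean(0); print('bin c',c,[np.linalg.norm(H[i]-H[i-1]) for i in range(4)])
d=(H[0]+H[1]-H[2]-H[3]); w=H[0]-H[1]; print('yaw bin',np.degrees(np.arctan2(d[1],d[0])),np.degrees(np.arctan2(w[1],w[0]))-90)
th=np.arctan2(d[1],d[0]);R=np.array([[np.cos(th),np.sin(th)],[-np.sin(th),np.cos(th)]])
for m in[(463,107),(494,117),(546,124),(517,153)]:
    p=P(*m,24); print('mint',p.round(1),'bin frame',(R@(p-c)[:2]).round(1))
# foot plates z~2
F=[P(394,75,2),P(371,293,2),P(572,318,2)];print('feet',np.round([R@(f-c)[:2] for f in F],1))
im=get_image('top');hsv=cv2.cvtColor(im,cv2.COLOR_BGR2HSV)
m=((hsv[...,2]>170)&(hsv[...,1]<70)).astype(np.uint8);m[:,:165]=0;m[:,255:]=0;m[:172]=0;m[260:]=0
cn=max(cv2.findContours(m,0,2)[0],key=cv2.contourArea);e=cv2.fitEllipse(cn);print(e,'bowl rim',px2z('top',*e[0],50))
for n,u,v,z in[('can',393,193.5,134),('jig',276,200,87)]: print(n,px2z('top',u,v,z).round(0))
E
```

```text
nose [604.4 -33.5   1. ] w 65.20513212554576 tail [389.1  -1.3  57. ] len 217.6876801299034
yaw scoop tail->nose -8.523310564979722 from nose edge -6.918679193553814
[[ 661.1 -213.8  109. ]
 [ 650.4 -299.9  109. ]
 [ 536.6 -284.1  109. ]
 [ 546.1 -199.9  109. ]]
bin c [ 598.54818473 -249.41760572  109.        ] [np.float64(115.75069680893078), np.float64(86.778957358769), np.float64(114.9517976575576), np.float64(84.65503087287343)]
yaw bin -7.395219821499502 -7.038568878954166
mint [ 646.9 -235.    24. ] bin frame [46.1 20.6]
mint [ 641.4 -252.5   24. ] bin frame [42.9  2.4]
mint [ 637.8 -282.1   24. ] bin frame [ 43.1 -27.3]
mint [ 620.9 -265.3   24. ] bin frame [ 24.2 -12.8]
feet [[ 64.2  57.7]
 [-63.3  56. ]
 [-61.5 -59.8]]
((208.14926147460938, 211.3134002685547), (61.83949661254883, 63.88795852661133), 71.45713806152344) bowl rim [590.37789868 271.06030402  50.        ]
can [ 618. -121.  134.]
jig [610. 122.  87.]
```

```bash
cat >> h.py <<'E'
def st():
    s=sensors.read_state(); return np.array(s['eef_pos']),float(s['tool_rot'][2]),s
def go(x,y,z,yawdeg):
    p,th,s=st(); d=np.array([x,y,z])-p; c,n=np.cos(th),np.sin(th)
    t=(th-np.radians(yawdeg)+np.pi)%(2*np.pi)-np.pi
    print('rows:',np.round([(d[0]*c+d[1]*n)/10,(d[0]*n-d[1]*c)/10,-d[2]/10,np.degrees(t)],2),'t',round(s['clock'],2),'now',p.round(1),round(np.degrees(th),1))
E
python3 - <<'E'
from h import *
go(424,-7.6,110,171.8)
E
```

```text
rows: [-40.56 -52.55  12.06  -9.84] t 0.15 now [201.1 617.6 230.6] 162.0
```

```bash
python3 -m inch '[[[-20,-26,2,-9.8],[-20,-26,2,-9.8],[-20,-26,2,-9.8],[-20,-26,2,-9.8],[-20,-26,2,-9.8],[-20,-26,2,-9.8],[-20,-26,2,-9.8],[-20,-26,2,-9.8]]]' 6; python3 -c "
from h import *
go(424,-7.6,110,171.8)"
```

```text
clock: 0.82
eef_pos: [311.2, 306.1, 211.2]
tool_rot: [-3.141, -0.0, 2.997]
force: [-0.2, -0.5, -0.1]
width: 60.1
gripper_force: 0.0
rows: [-15.68 -29.42  10.12  -0.08] t 0.82 now [311.2 306.1 211.2] 171.7
```

```bash
python3 -m inch '[[[-15.7,-29.4,10.1,0],[-15.7,-29.4,10.1,0],[-15.7,-29.4,10.1,0],[-15.7,-29.4,10.1,0],[-15.7,-29.4,10.1,0],[-15.7,-29.4,10.1,0],[-15.7,-29.4,10.1,0],[-15.7,-29.4,10.1,0]]]' 6; python3 - <<'E'
from h import *
go(424,-7.6,110,171.8)
n=np.array([604.4,-33.5,0]); 
a=get_image('top')[190:320,290:400]; b=get_image('scene')[230:320,250:400]
a=cv2.resize(a,None,fx=4,fy=4,interpolation=cv2.INTER_CUBIC);b=cv2.resize(b,None,fx=2.3,fy=2.3)
o=np.zeros((520,800,3),np.uint8);o[:,:440]=a[:520];o[:207,440:440+345]=b[:207];cv2.imwrite('pics/c2.png',o)
E
```

```text
clock: 1.48
eef_pos: [419.7, 7.1, 114.0]
tool_rot: [3.141, 0.0, 2.998]
force: [1.9, 1.0, 0.6]
width: 59.8
gripper_force: 0.0
rows: [-0.64 -1.39  0.4  -0.02] t 1.48 now [419.7   7.1 114. ] 171.8
```

View pics/c2.png

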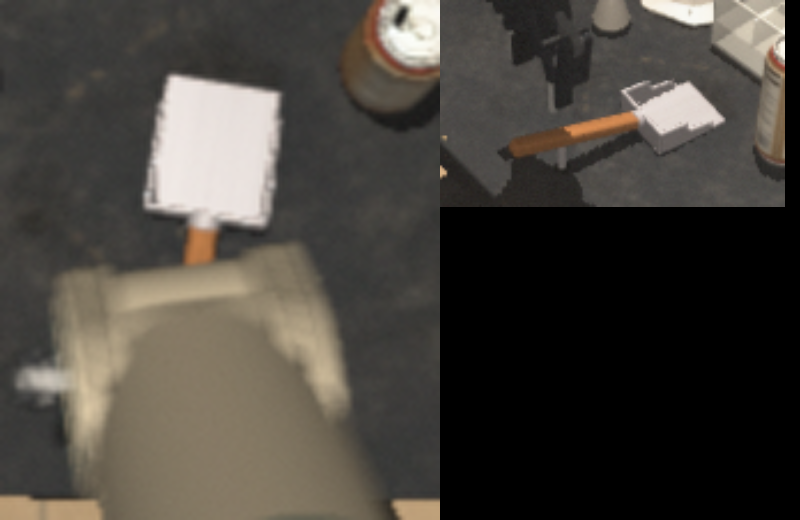

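```bash
python3 -m inch '[[[-0.6,-1.4,0.4,0],[-0.6,-1.4,0.4,0],[-0.6,-1.4,0.4,0],[-0.6,-1.4,4,0],[-0.6,-1.4,5,0],[-0.6,-1.4,5,0],[-0.6,-1.4,5,0],[-0.6,-1.4,5,0]]]' 6; python3 -c "
from h import *
go(424,-7.6,27,171.8)"
```

```text
clock: 2.25
eef_pos: [423.6, -4.9, 65.4]
tool_rot: [3.141, 0.001, 2.999]
force: [0.9, 0.6, -0.3]
width: 59.7
gripper_force: 0.0
rows: [-0.08 -0.26  3.84  0.05] t 2.25 now [423.6  -4.9  65.4] 171.9
```

```bash
python3 -m inch '[[[-0.1,-0.25,2,0],[-0.1,-0.25,3.8,0],[-0.1,-0.25,3.8,0],[-0.1,-0.25,3.8,0],[-0.1,-0.25,3.8,0]]]' 6; python3 -m inch '[[[0,0,0,0],[0,0,0,0],[0,0,0,0],[0,0,0,0],[0,0,0,0],[0,0,0,0]]]' 1.5;python3 -m inch '[[[0,0,0,0],[0,0,0,0],[0,0,0,0],[0,0,0,0]]]' 1
```

```text
clock: 2.67
eef_pos: [424.9, -8.3, 27.1]
tool_rot: [3.141, 0.003, 2.998]
force: [0.5, -0.3, -0.3]
width: 59.8
gripper_force: 0.0
clock: 3.17
eef_pos: [424.3, -8.4, 27.4]
tool_rot: [-3.141, 0.002, 2.998]
force: [0.1, -0.4, 6.8]
width: 15.5
gripper_force: 26.2
clock: 3.5
eef_pos: [424.4, -8.4, 27.5]
tool_rot: [-3.141, 0.002, 2.998]
force: [-1.3, 0.4, 7.9]
width: 14.9
gripper_force: 58.4
```

```bash
python3 -m inch '[[[0,0,-2,0],[0,0,-4,0],[0,0,-6,0],[0,0,-8,0],[0,0,-8,0],[0,0,-8,0],[0,0,-8,0],[0,0,-8,0]]]' 1; python3 - <<'E'
from h import *
s=st()[2];print(s['torque'],s['force'])
a=get_image('top')[170:320,290:400]; b=get_image('scene')[200:330,230:400]
a=cv2.resize(a,None,fx=3.5,fy=3.5,interpolation=cv2.INTER_CUBIC);b=cv2.resize(b,None,fx=2.4,fy=2.4)
o=np.zeros((600,800,3),np.uint8);o[:a.shape[0],:a.shape[1]]=a;o[:b.shape[0],390:390+b.shape[1]]=b;cv2.imwrite('pics/c3.png',o)
E
```

```text
clock: 4.17
eef_pos: [423.1, -8.6, 105.8]
tool_rot: [-3.141, -0.002, 2.998]
force: [0.5, 0.7, -1.3]
width: 14.6
gripper_force: 58.8
[ 0.03478834  0.09593978 -0.0602525 ] [ 0.45484337  0.73966486 -1.34706292]
```

View pics/c3.png

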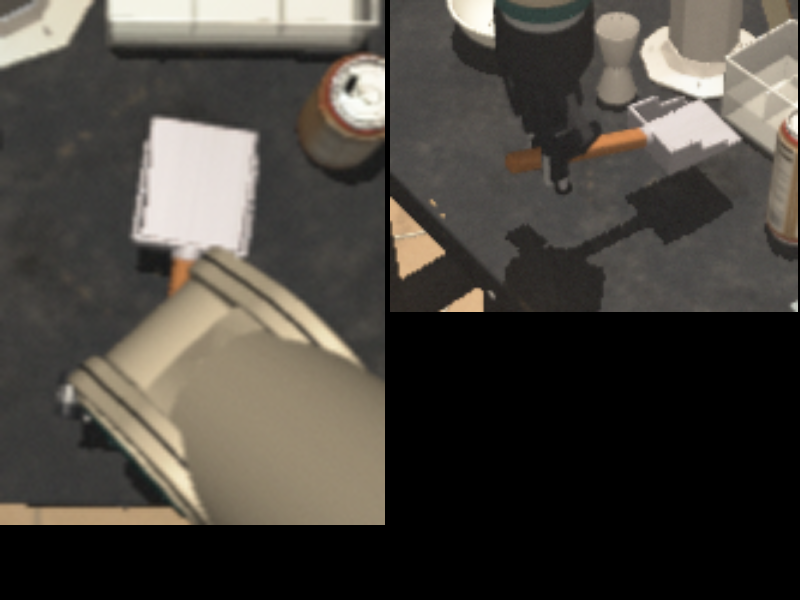

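```bash
cat >> h.py <<'E'
GX=-10.; GZ=46.7   # grasp location in scoop axes (x from scoop_grip, z above pan underside)
def spts(pts,pitch,p,th):
    """scoop points (x from scoop_grip, y, z above underside) -> world; pitch deg nose-down"""
    r=np.array(pts,float)-[GX,0,GZ]; a=np.radians(pitch); y=th+np.pi
    Ry=np.array([[np.cos(a),0,np.sin(a)],[0,1,0],[-np.sin(a),0,np.cos(a)]])
    Rz=np.array([[np.cos(y),-np.sin(y),0],[np.sin(y),np.cos(y),0],[0,0,1]])
    return p+[0,0,19]+r@(Rz@Ry).T
def pitch(verbose=True):
    p,th,s=st(); best=[]
    ims={n:get_image(n) for n in('scene','top')}
    for n,im in ims.items():
        hsv=cv2.cvtColor(im,cv2.COLOR_BGR2HSV); m=((hsv[...,2]>185)&(hsv[...,1]<45))
        res=[]
        for a in np.arange(-30,70,1.):
            best_i=0
            q=w2px(n,spts([[172,32,2],[172,-32,2],[96,-32,2],[96,32,2]],a,p,th))
            for du in range(-4,5,2):
              for dv in((-4,-2,0,2,4) if n=='top' else (0,)):
                z=np.zeros(m.shape,np.uint8); cv2.fillPoly(z,[np.round(q+[du,dv]).astype(int)],1)
                big=cv2.dilate(z,np.ones((25,25)))>0; i=((z>0)&m).sum()/(((z>0)|(m&big)).sum()+1)
                best_i=max(best_i,i)
            res.append((best_i,a))
        res.sort(reverse=True); best.append(res[:4])
    if verbose: print('pitch',[[(round(float(i),2),float(a)) for i,a in b] for b in best])
    return ims
E
python3 - <<'E'
from h import *
pitch()
E
python3 -m inch '[[[0,0,0,0],[0,0,0,0],[0,0,0,0]]]' 1.55
python3 - <<'E'
from h import *
pitch()
E
```

```text
pitch [[(0.44, 1.0), (0.43, -1.0), (0.43, 0.0), (0.41, -2.0)], [(0.91, 1.0), (0.91, 4.0), (0.91, 2.0), (0.91, 7.0)]]
clock: 4.62
eef_pos: [423.8, -8.4, 106.5]
tool_rot: [3.142, -0.0, 2.998]
force: [0.0, -0.4, -1.3]
width: 15.6
gripper_force: 23.0
pitch [[(0.43, 1.0), (0.43, 0.0), (0.42, -1.0), (0.42, -2.0)], [(0.91, 4.0), (0.91, 1.0), (0.91, 2.0), (0.9, 8.0)]]
```

```bash
python3 -m inch '[[[0,0,2,0],[0,0,4,0],[0,0,4.75,0],[0,0,4.75,0],[0,0,4.75,0]]]' 1.2; python3 -m inch '[[[0,0,0,0],[0,0,0,0],[0,0,0,0]]]' 1.58
python3 - <<'E'
from h import *
pitch()
E
python3 -m inch '[[[0,0,0,0],[0,0,0,0],[0,0,0,0]]]' 1.6
python3 - <<'E'
from h import *
pitch()
E
```

```text
clock: 5.13
eef_pos: [423.7, -8.2, 59.1]
tool_rot: [-3.141, -0.001, 2.998]
force: [-1.2, 0.3, -1.3]
width: 14.9
gripper_force: 58.6
clock: 5.38
eef_pos: [424.4, -8.5, 59.8]
tool_rot: [3.141, 0.001, 2.998]
force: [-0.1, -0.4, -1.8]
width: 15.9
gripper_force: 9.1
pitch [[(0.55, 10.0), (0.54, 11.0), (0.54, 9.0), (0.53, 8.0)], [(0.81, 16.0), (0.81, 17.0), (0.81, 15.0), (0.78, 18.0)]]
clock: 5.73
eef_pos: [424.0, -8.5, 59.3]
tool_rot: [3.142, 0.0, 2.998]
force: [0.1, 0.2, -0.2]
width: 15.9
gripper_force: 0.0
pitch [[(0.71, 11.0), (0.71, 10.0), (0.7, 9.0), (0.7, 12.0)], [(0.88, 16.0), (0.87, 14.0), (0.86, 17.0), (0.86, 11.0)]]
```

```bash
python3 -m inch '[[[0,0,0,0],[0,0,0,0],[0,0,0,0],[0,0,-3,0],[0,0,-6,0],[0,0,-7,0],[0,0,-7,0],[0,0,-7,0]]]' 1.0; python3 - <<'E'
from h import *
ims=pitch(); p,th,s=st()
pts=[[172,35,0],[172,-35,0],[94,-35,0],[94,35,0],[94,35,29],[94,-35,29],[-47,0,56.6]]
for n,box,f in(('scene',(180,330,230,400),2.3),('top',(170,320,290,400),3.5)):
    im=ims[n]; 
    for a,c in((10,(0,0,255)),(16,(0,255,0))):
        for q in w2px(n,spts(pts,a,p,th)): cv2.circle(im,tuple(int(v) for v in np.round(q)),1,c,-1)
    k=cv2.resize(im[box[0]:box[1],box[2]:box[3]],None,fx=f,fy=f,interpolation=cv2.INTER_CUBIC)
    if n=='scene': o=np.zeros((560,800,3),np.uint8);o[:k.shape[0],:k.shape[1]]=k
    else: o[:k.shape[0],400:400+k.shape[1]]=k
cv2.imwrite('pics/c4.png',o)
E
```

```text
clock: 6.5
eef_pos: [424.1, -8.8, 129.3]
tool_rot: [-3.142, 0.001, 2.997]
force: [0.5, -0.9, 0.3]
width: 9.9
gripper_force: 0.0
pitch [[(0.46, 30.0), (0.45, 31.0), (0.44, 29.0), (0.43, 32.0)], [(0.81, 17.0), (0.81, 19.0), (0.8, 16.0), (0.8, 21.0)]]
```

View pics/c4.png

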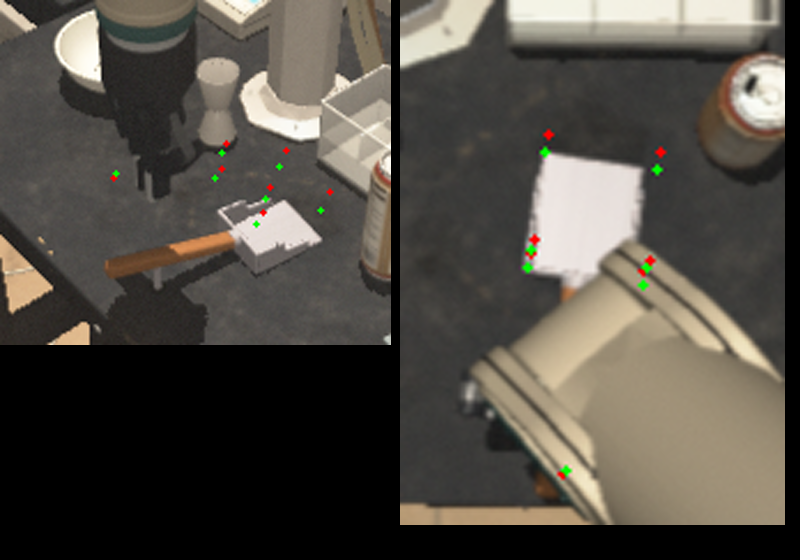

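The scoop slipped out and lies flat again, near where it was (nose corners at top ~(331.4,213.7) and (360,218), tail at scene ~(277,296)). I'll re-measure it and grasp again.

```bash
python3 - <<'E'
from h import *
a=px2z('top',331.4,213.7,1);b=px2z('top',360,218,1); print(a,b,np.linalg.norm(a-b),'yaw',np.degrees(np.arctan2(*(a-b)[[1,0]]))-90)
n=(a+b)/2; t=px2z('scene',277,296.5,57); print(n,t,np.linalg.norm((n-t)[:2]),np.degrees(np.arctan2(*(n-t)[[1,0]])))
for yw in(-7.5,-8.5): print(n[:2]-182*np.array([np.cos(np.radians(yw)),np.sin(np.radians(yw))]))
go(424,-8.5,27,171.8)
E
```

```text
[596.53088254  -0.73666559   1.        ] [587.41646534 -66.20067836   1.        ] 66.09545800514823 yaw -7.926218280178446
[591.97367394 -33.46867198   1.        ] [378.03946351  -1.48962674  57.        ] 216.31113176830505 -8.501666968537613
[411.53070917  -9.712905  ]
[411.9727868   -6.56735915]
rows: [-0.08  0.03 10.14 -0.05] t 6.6 now [423.2  -8.7 128.4] 171.8
```

```bash
python3 -m inch '[[[1.15,-0.15,0,0],[1.15,-0.15,1,0],[1.15,-0.15,3,0],[1.15,-0.15,6,0],[1.15,-0.15,9,0],[1.15,-0.15,10.1,0],[1.15,-0.15,10.1,0],[1.15,-0.15,10.1,0]]]' 6; python3 -m inch '[[[0,0,0,0],[0,0,0,0],[0,0,0,0],[0,0,0,0],[0,0,0,0],[0,0,0,0],[0,0,0,0]]]' 1.0; python3 -m inch '[[[0,0,-2,0],[0,0,-3,0],[0,0,-3.2,0],[0,0,-3.2,0],[0,0,-3.2,0]]]' 1.0;python3 -m inch '[[[0,0,0,0],[0,0,0,0]]]' 1.57;python3 -c "
from h import *
pitch()"
```

```text
clock: 7.27
eef_pos: [411.0, -7.8, 27.1]
tool_rot: [-3.141, -0.003, 2.999]
force: [0.3, 0.1, 0.3]
width: 59.6
gripper_force: 0.0
clock: 7.85
eef_pos: [412.9, -8.2, 29.0]
tool_rot: [3.141, 0.002, 2.998]
force: [-0.3, 0.4, 5.3]
width: 14.7
gripper_force: 58.4
clock: 8.27
eef_pos: [412.2, -8.7, 60.1]
tool_rot: [-3.141, 0.0, 2.997]
force: [0.4, -0.0, -1.7]
width: 15.0
gripper_force: 58.8
clock: 8.43
eef_pos: [411.9, -8.3, 59.6]
tool_rot: [-3.141, -0.001, 2.998]
force: [-0.3, 0.1, -0.8]
width: 15.4
gripper_force: 13.1
pitch [[(0.63, 0.0), (0.62, -1.0), (0.62, 1.0), (0.61, -2.0)], [(0.92, 8.0), (0.92, 5.0), (0.92, 2.0), (0.91, 6.0)]]
```

```bash
python3 -m inch '[[[0,0,0,0],[0,0,0,0],[0,0,0,0]]]' 1.58;python3 -m inch '[[[0,0,0,0],[0,0,0,0]]]' 1.0; python3 -c "
from h import *
pitch()"
```

```text
clock: 8.78
eef_pos: [412.2, -8.2, 60.0]
tool_rot: [3.142, -0.0, 2.998]
force: [-0.4, 0.5, -1.0]
width: 15.8
gripper_force: 8.9
clock: 8.95
eef_pos: [412.3, -8.2, 60.1]
tool_rot: [3.141, 0.0, 2.998]
force: [-0.1, 0.5, -0.3]
width: 14.8
gripper_force: 58.9
pitch [[(0.55, 10.0), (0.54, 11.0), (0.54, 8.0), (0.54, 9.0)], [(0.86, 16.0), (0.83, 15.0), (0.83, 17.0), (0.83, 14.0)]]
```

```bash
python3 -c "
from h import *
go(392,-115,100,172.8);go(352,-218.5,100,172.8)"
```

```text
rows: [  0.48 -10.86  -3.98  -1.03] t 9.05 now [412.3  -8.2  60.2] 171.8
rows: [  2.96 -21.68  -3.98  -1.03] t 9.05 now [412.3  -8.2  60.2] 171.8
```

```bash
python3 -m inch '[[[0.5,-1,-3,0],[0.5,-4,-4,0],[0.5,-7,-4,-1],[0.5,-10.8,-4,-1],[1.2,-14,-4,-1],[2,-18,-4,-1],[2.95,-20.5,-4,-1],[2.95,-21.7,-4,-1]]]' 1.0; python3 -m inch '[[[0,0,0,0],[0,0,0,0]]]' 1.0; python3 - <<'E'
from h import *
go(352,-218.5,100,172.8)
ims=pitch(); p,th,s=st(); im=ims['top']
for a,c in((10.4,(0,0,255)),):
    for q in w2px('top',spts([[172,35,0],[172,-35,0],[94,-35,29],[94,35,29]],a,p,th)): cv2.circle(im,tuple(int(v) for v in np.round(q)),1,c,-1)
C=np.array([598.5,-249.4,0]);e=np.array([np.cos(np.radians(7.2)),-np.sin(np.radians(7.2)),0]);l=np.array([-e[1],e[0],0])
for x,y,z in[(-54,39,25),(-54,-39,25),(-58,43,109),(-58,-43,109),(54,39,109)]:
    q=w2px('top',C+x*e+y*l+[0,0,z])[0]; cv2.circle(im,tuple(int(v) for v in np.round(q)),1,(0,255,0),-1)
k=im[170:320,370:500]; cv2.imwrite('pics/c5.png',cv2.resize(k,None,fx=4,fy=4,interpolation=cv2.INTER_CUBIC))
E
```

```text
clock: 9.72
eef_pos: [347.8, -222.6, 99.6]
tool_rot: [-3.139, -0.005, 3.009]
force: [-0.8, 0.9, -1.9]
width: 14.8
gripper_force: 59.1
clock: 9.88
eef_pos: [351.9, -219.2, 100.1]
tool_rot: [3.141, 0.0, 3.013]
force: [0.1, 0.5, -1.5]
width: 14.8
gripper_force: 59.1
rows: [-0.01  0.07  0.01 -0.17] t 9.88 now [ 351.9 -219.2  100.1] 172.6
pitch [[(0.63, 10.0), (0.62, 9.0), (0.62, 11.0), (0.61, 8.0)], [(0.83, 17.0), (0.83, 16.0), (0.82, 13.0), (0.81, 18.0)]]
```

View pics/c5.png

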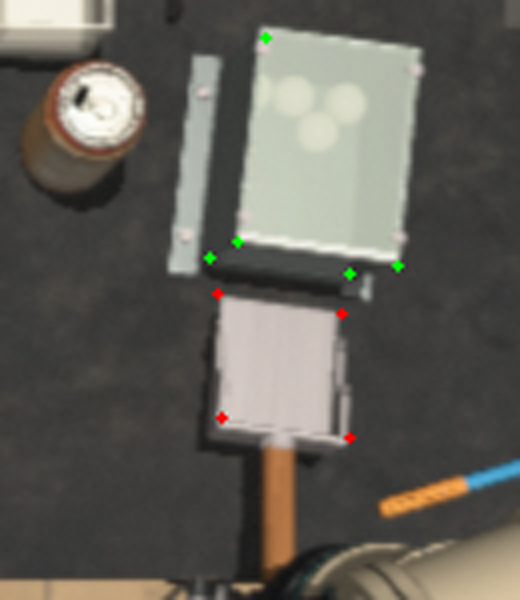

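```bash
python3 -m inch '[[[0,0.13,0.6,-0.2],[-0.8,0.13,1.1,-0.2],[-2.8,0.13,1.1,-0.2],[-3.8,0.13,1.4,-0.2],[-4.8,0.13,1.7,-0.2],[-6.3,0.13,2.0,-0.2],[-7.8,0.13,2.25,-0.2],[-7.8,0.13,2.25,-0.2]]]' 1.0; python3 -m inch '[[[-0.8,0,0.12,0],[-1.6,0,0.24,0],[-2.2,0,0.33,0],[-2.8,0,0.42,0],[-3.4,0,0.5,0],[-3.4,0,0.5,0]]]' 1.0; python3 - <<'E'
from h import *
p,th,s=st(); d=p-[598.5,-249.4,0];print('lat',d[0]*.1253+d[1]*.992,'nose x',d[0]*.992-d[1]*.1253+170.6,'z',p[2]-59.9,np.degrees(th))
E
```

```text
clock: 10.65
eef_pos: [433.4, -226.9, 77.2]
tool_rot: [3.14, 0.004, 3.02]
force: [1.5, -0.6, -1.1]
width: 14.6
gripper_force: 59.1
clock: 11.15
eef_pos: [464.7, -231.6, 72.6]
tool_rot: [3.141, 0.002, 3.019]
force: [1.4, -0.4, -0.7]
width: 14.6
gripper_force: 59.2
lat 0.8814884809016874 nose x 35.682515358028326 z 12.688423504808235 172.95546362961048
```

```bash
python3 -m inch '[[[-0.4,-0.05,0.06,0],[-0.8,-0.08,0.12,0],[-1.1,-0.08,0.17,0],[-1.4,-0.08,0.22,0],[-1.7,-0.08,0.28,0],[-1.8,-0.08,0.3,0],[-1.8,-0.08,0.3,0]]]' 1.0; python3 - <<'E'
from h import *
p,th,s=st(); d=p-[598.5,-249.4,0];print('lat',d[0]*.1253+d[1]*.992,'nose x',d[0]*.992-d[1]*.1253+170.6,'z',p[2]-59.9,np.degrees(th))
a=get_image('top')[170:250,410:490]; b=get_image('scene')[260:370,390:500]
o=np.zeros((440,800,3),np.uint8);o[:400,:400]=cv2.resize(a,None,fx=5,fy=5,interpolation=cv2.INTER_CUBIC);o[:396,400:796]=cv2.resize(b,None,fx=3.6,fy=3.6,interpolation=cv2.INTER_CUBIC)
cv2.imwrite('pics/c6.png',o)
E
```

```text
clock: 11.73
eef_pos: [477.9, -234.3, 69.1]
tool_rot: [-3.141, -0.006, 3.018]
force: [-9.6, 1.4, 6.1]
width: 14.8
gripper_force: 59.9
lat -0.09581695220155773 nose x 49.03839419345458 z 9.225602139023444 172.91486908638416
```

View pics/c6.png

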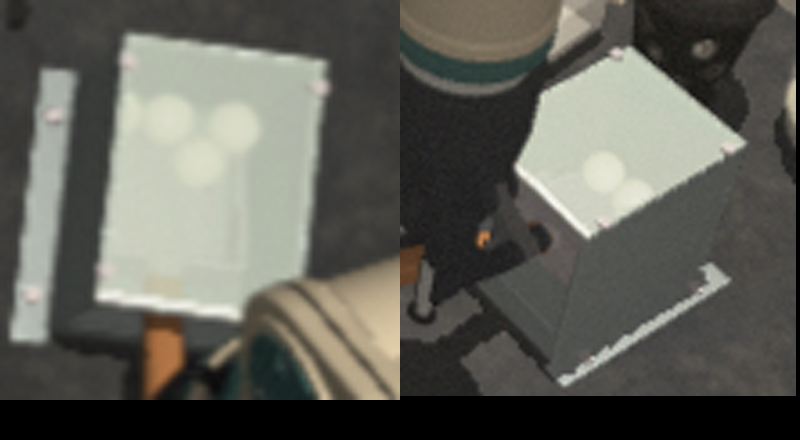

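The mints still sit at the back, with the pan (heel line near crop y≈265) reaching under them. Next I lower the grip so the pan rocks nose-up about its heel on the bin floor.

```bash
python3 -m inch '[[[0.2,0,0.2,0],[0.5,0,0.6,0],[0.8,0,1.1,0],[1.1,0,1.6,0],[1.3,0,2.0,0],[1.45,0,2.5,0],[1.45,0,2.5,0]]]' 1.4; python3 - <<'E'
from h import *
p,th,s=st(); d=p-[598.5,-249.4,0];print('lat',d[0]*.1253+d[1]*.992,'tcp x',d[0]*.992-d[1]*.1253,p[2],np.degrees(th),s['force'])
E
python3 -m inch '[[[0.1,0,0.3,0],[0.2,0,0.6,0],[0.3,0,0.9,0],[0.4,0,1.15,0],[0.4,0,1.15,0],[0.4,0,1.15,0]]]' 1.4;  python3 - <<'E'
from h import *
a=get_image('top')[170:250,410:490]; b=get_image('scene')[260:370,390:500]
o=np.zeros((440,800,3),np.uint8);o[:400,:400]=cv2.resize(a,None,fx=5,fy=5,interpolation=cv2.INTER_CUBIC);o[:396,400:796]=cv2.resize(b,None,fx=3.6,fy=3.6,interpolation=cv2.INTER_CUBIC)
cv2.imwrite('pics/c7.png',o)
E
```

```text
clock: 12.42
eef_pos: [466.5, -233.0, 44.6]
tool_rot: [-3.141, -0.0, 3.019]
force: [-2.7, -0.2, 6.4]
width: 14.6
gripper_force: 59.4
lat -0.2499040083813746 tcp x -133.01231910728487 44.55041587122903 172.95606153597635 [-2.73556114 -0.23428459  6.39568818]
clock: 12.92
eef_pos: [463.3, -232.5, 33.6]
tool_rot: [-3.141, 0.001, 3.019]
force: [-2.5, 0.8, 5.6]
width: 15.2
gripper_force: 59.4
```

View pics/c7.png

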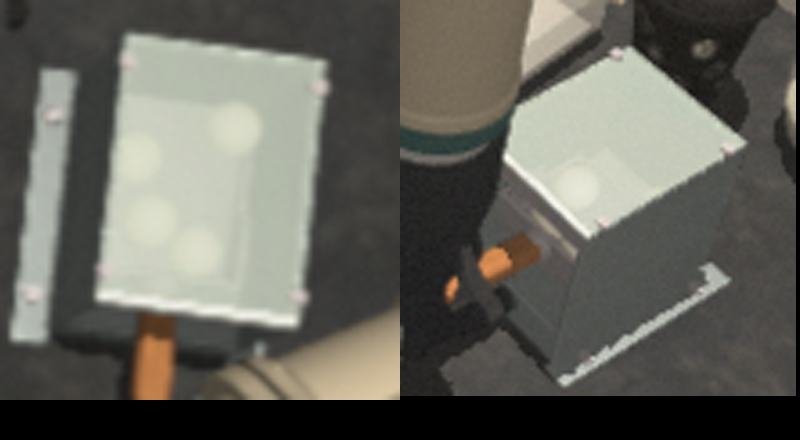

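Three mints have rolled to the heel. The fourth, at the far right (237,128), still sits near the nose. I'll set up numeric mint detection to track it, then nudge sideways.

```bash
cat >> h.py <<'E'
def mints(box=(170,250,410,490)):
    a=get_image('top')[box[0]:box[1],box[2]:box[3]]; k=cv2.resize(a,None,fx=5,fy=5,interpolation=cv2.INTER_CUBIC)
    g=cv2.GaussianBlur(cv2.cvtColor(k,cv2.COLOR_BGR2GRAY),(7,7),2)
    c=cv2.HoughCircles(g,cv2.HOUGH_GRADIENT,1,30,param1=40,param2=12,minRadius=20,maxRadius=33)
    print('circles',[] if c is None else c[0][:8].round(0).astype(int).tolist()); return k
E
python3 -c "
from h import *
mints()"
python3 -m inch '[[[0,0.15,0,0],[0,0.35,0,0],[0,0.35,0,0],[0,0.35,0,0]]]' 1.0; python3 -c "
from h import *
mints()"
python3 -m inch '[[[0,-0.2,0,0],[0,-0.5,0,0],[0,-0.6,0,0],[0,-0.6,0,0]]]' 1.0; python3 -c "
from h import *
mints()"
```

```text
circles [[148, 62, 28], [238, 392, 24]]
clock: 13.4
eef_pos: [464.3, -229.7, 33.6]
tool_rot: [-3.141, 0.002, 3.018]
force: [0.4, -3.0, 4.5]
width: 15.1
gripper_force: 59.3
circles [[146, 60, 27], [226, 390, 25]]
clock: 13.78
eef_pos: [463.7, -232.8, 33.3]
tool_rot: [3.139, 0.002, 3.022]
force: [2.9, 4.1, 4.4]
width: 15.2
gripper_force: 59.3
circles [[146, 60, 27], [208, 348, 23]]
```

```bash
cat >> h.py <<'E'
def mints(k=None,box=(170,250,410,490),thr=.5):
    if k is None: k=cv2.resize(get_image('top')[box[0]:box[1],box[2]:box[3]],None,fx=5,fy=5,interpolation=cv2.INTER_CUBIC)
    ref=cv2.imread('pics/c7.png')[:400,:400]; T=ref[128-32:128+33,237-32:237+33]
    r=cv2.matchTemplate(k,T,cv2.TM_CCOEFF_NORMED); out=[]
    for _ in range(7):
        _,v,_,(x,y)=cv2.minMaxLoc(r)
        if v<thr: break
        out.append((x+32,y+32,round(v,2))); cv2.circle(r,(x,y),24,-1,-1)
    print('mints',out); return k
E
python3 -c "
from h import *
mints(cv2.imread('pics/c7.png')[:400,:400]); mints()"
```

```text
mints [(237, 128, 1.0), (306, 79, 0.87), (201, 249, 0.87), (153, 219, 0.79), (60, 92, 0.78), (151, 157, 0.7), (288, 242, 0.68)]
mints [(206, 195, 0.93), (197, 249, 0.88), (306, 79, 0.87), (224, 128, 0.85), (60, 92, 0.78), (141, 242, 0.73), (298, 152, 0.68)]
```

```bash
python3 - <<'E'
from h import *
k0=cv2.imread('pics/c7.png')[:400,:400]
k=cv2.resize(get_image('top')[170:250,410:490],None,fx=5,fy=5,interpolation=cv2.INTER_CUBIC)
cv2.imwrite('pics/k1.png',k)
for n,i in(('c7',k0),('now',k)):
    g=i[80:290:14,110:280:10,:].astype(int).sum(2)//3
    print(n); print('\n'.join(f'{80+14*j:4d} '+' '.join(f'{v:3d}' for v in r) for j,r in enumerate(g)))
E
```

```text
c7
  80  55 127 187 181 182 181 181 181 181 181 180 180 180 179 178 178 179
  94  53 144 193 188 187 182 181 180 181 181 180 180 179 179 179 179 178
 108  57 176 200 200 200 199 199 197 196 196 195 199 204 206 194 180 177
 122  59 185 200 201 200 200 200 197 197 197 201 208 211 213 211 192 178
 136  75 187 206 207 204 200 200 199 198 197 199 208 212 212 209 191 178
 150 107 200 214 214 213 205 200 200 200 199 199 200 205 204 195 178 177
 164 122 206 215 214 212 206 201 200 199 199 198 198 197 191 188 177 178
 178 130 202 209 209 205 202 200 201 201 199 199 198 197 192 186 178 178
 192 162 204 203 202 203 201 201 201 200 200 200 196 197 190 182 178 176
 206 185 203 205 211 213 212 208 200 201 201 198 198 193 193 182 180 178
 220 188 203 209 214 217 217 212 202 199 200 199 197 192 186 185 177 179
 234 204 206 206 211 214 214 209 205 210 212 207 198 191 189 186 179 179
 248 202 205 203 204 204 203 204 211 214 216 213 205 188 191 182 179 179
 262 207 206 205 203 202 203 202 209 212 212 212 201 186 192 181 180 179
 276 200 199 195 196 198 200 200 201 201 200 197 195 184 191 181 179 178
no
[... 396 characters left out ...]
200 200 198 198 199 198 197 193 183 177 178
 164 122 202 205 202 200 200 200 200 199 200 199 197 196 190 180 178 178
 178 130 209 215 213 203 200 201 201 205 210 208 202 195 193 184 178 178
 192 162 215 218 215 206 201 201 204 212 214 214 212 197 194 180 178 178
 206 185 212 213 209 202 202 200 203 210 213 213 210 192 191 180 178 177
 220 188 205 208 208 205 202 201 199 201 205 203 199 188 190 182 178 178
 234 205 213 216 215 214 205 202 207 212 212 207 197 187 191 183 179 178
 248 204 213 216 216 214 205 207 212 215 216 213 199 185 191 182 179 179
 262 207 208 212 212 205 203 203 210 212 212 209 196 184 191 181 179 178
 276 200 198 196 196 200 200 201 200 202 201 197 191 185 191 180 179 179
```

All four are now in the rear of the pan, at (125,192), (205,195), (138,245) and (198,248). I'll lift clear of the sill and withdraw gently.

```bash
python3 -m inch '[[[0,0,-0.3,0],[0,0,-0.8,0],[0,0,-1.2,0],[0.2,0,-1.5,0],[0.6,0,-1.6,0],[1.2,0,-1.6,0],[2.0,0,-1.6,0],[3.0,0,-1.6,0]]]' 1.0;python3 -m inch '[[[1.2,0,0,0],[2.5,0,0,0],[3.9,0,0,0],[5.3,0,0,0],[6.6,0,0,0],[7.7,0,0,0],[8.5,0,0,0],[8.9,0,0,0]]]' 1.0;  python3 - <<'E'
from h import *
p,th,s=st(); d=p-[598.5,-249.4,0];print('lat',d[0]*.1253+d[1]*.992,'tcp x',d[0]*.992-d[1]*.1253,p)
pitch()
E
```

```text
clock: 14.6
eef_pos: [431.5, -231.0, 49.0]
tool_rot: [-3.142, -0.001, 3.018]
force: [0.1, -0.6, -1.4]
width: 14.7
gripper_force: 58.5
clock: 15.27
eef_pos: [342.1, -219.9, 49.1]
tool_rot: [-3.141, -0.002, 3.018]
force: [0.5, 0.1, -1.8]
width: 14.9
gripper_force: 58.5
lat -2.904270365772426 tcp x -258.0619790041487 [ 342.07811927 -219.93892007   49.13660501]
pitch [[(0.71, -9.0), (0.71, -10.0), (0.7, -8.0), (0.68, -11.0)], [(0.76, 4.0), (0.75, 3.0), (0.75, -1.0), (0.75, -2.0)]]
```

```bash
python3 -m inch '[[[-0.2,0,-1,0],[-0.6,0,-2.5,0],[-0.6,0,-4.5,0],[-0.6,0,-6.5,0],[-0.6,0,-8.5,0],[-0.6,0,-10.5,0],[-0.6,0,-11.7,0],[-0.6,0,-12.2,0]]]' 1.0; python3 -c "
from h import *
go(385,-125,172,175);go(402,0,172,181);go(422,210,172,200)"
```

```text
clock: 16.03
eef_pos: [351.7, -221.3, 172.8]
tool_rot: [-3.141, 0.003, 3.019]
force: [0.5, -0.2, -2.3]
width: 15.0
gripper_force: 58.7
rows: [-2.12  9.96  0.08 -2.05] t 16.03 now [ 351.7 -221.3  172.8] 173.0
rows: [-2.27 22.58  0.08 -8.05] t 16.03 now [ 351.7 -221.3  172.8] 173.0
rows: [ -1.68  43.66   0.08 -27.05] t 16.03 now [ 351.7 -221.3  172.8] 173.0
```

```bash
python3 -m inch '[[[-0.5,1,0,0],[-1,3,0,0],[-1.5,6,0,-1],[-2.1,9,0,-2],[-2.2,12,0,-4],[-2.2,15,0,-6],[-2.2,18,0,-8],[-2.2,21,0,-10]]]' 1.0; python3 -m inch '[[[0,2.5,0,-2],[0,5,0,-4],[0,7.5,0,-6],[0.1,10,0,-8],[0.2,12.5,0,-10],[0.3,15,0,-12],[0.4,17,0,-14],[0.5,18.5,0,-16]]]' 1.0; python3 -c "
from h import *
go(422,210,172,200)"
```

```text
clock: 16.7
eef_pos: [397.8, -13.5, 170.7]
tool_rot: [3.141, -0.0, -3.088]
force: [0.2, 0.5, -1.7]
width: 15.0
gripper_force: 58.5
clock: 17.37
eef_pos: [383.0, 172.0, 170.9]
tool_rot: [3.14, 0.0, -2.807]
force: [0.6, -0.5, -1.6]
width: 14.8
gripper_force: 58.7
rows: [-4.94  2.31 -0.11 -0.81] t 17.37 now [383.  172.  170.9] -160.8
```

```bash
python3 -m inch '[[[-0.8,0.8,0,-0.8],[-2,1.6,0,-0.8],[-3.4,2.1,0,-0.8],[-4.4,2.3,0,-0.8],[-4.9,2.3,0,-0.8],[-4.9,2.3,0,-0.8],[-4.9,2.3,0,-0.8]]]' 1.0; python3 - <<'E'
from h import *
go(422,210,172,200); ims=pitch(); cv2.imwrite('pics/pre.png',ims['top'])
E
python3 -m inch '[[[0,0,0,0]]]' 1.57;python3 -m inch '[[[0,0,0,0]]]' 1.2; python3 -c "
from h import *
pitch()"
```

```text
clock: 17.95
eef_pos: [421.8, 206.3, 170.6]
tool_rot: [-3.141, -0.001, -2.798]
force: [-0.2, 0.2, -2.4]
width: 15.1
gripper_force: 58.6
rows: [-0.14  0.35 -0.14 -0.29] t 17.95 now [421.8 206.3 170.6] -160.3
pitch [[(0.39, -14.0), (0.39, -13.0), (0.38, -9.0), (0.38, -10.0)], [(0.53, -23.0), (0.53, -22.0), (0.53, -17.0), (0.53, -18.0)]]
clock: 18.13
eef_pos: [421.6, 206.4, 171.0]
tool_rot: [-3.141, -0.001, -2.797]
force: [0.5, 0.0, -2.0]
width: 16.0
gripper_force: 13.2
clock: 18.22
eef_pos: [421.8, 206.5, 171.2]
tool_rot: [-3.141, -0.0, -2.797]
force: [0.2, 0.2, -0.8]
width: 14.8
gripper_force: 58.8
pitch [[(0.36, -7.0), (0.35, -11.0), (0.35, -12.0), (0.35, -10.0)], [(0.53, -25.0), (0.53, -22.0), (0.52, -23.0), (0.52, -24.0)]]
```

```bash
cat >> h.py <<'E'
def hp(lo=-30,hi=80):
    p,th,s=st(); out=[]
    for n in('scene','top'):
        im=get_image(n); hsv=cv2.cvtColor(im,cv2.COLOR_BGR2HSV); m=(hsv[...,0]>5)&(hsv[...,0]<18)&(hsv[...,1]>110)&(hsv[...,2]>60)
        t=np.tan(np.radians(15)); res=[]; 
        roi=np.zeros(m.shape,np.uint8); q0=w2px(n,p+[0,0,19])[0]; cv2.circle(roi,tuple(int(v) for v in q0),75,1,-1); mm=m&(roi>0)
        for a in range(lo,hi):
            q=np.vstack([w2px(n,spts([[x,y,44-x*t] for x,y in((-47,8),(-47,-8),(85,-8),(85,8))],a,p,th))])
            z=np.zeros(m.shape,np.uint8); cv2.fillPoly(z,[np.round(q).astype(int)],1)
            res.append((round(float(((z>0)&mm).sum()/(mm.sum()+1)),2),a))
        res.sort(reverse=True); out.append((int(mm.sum()),res[:5]))
    print('handle',out)
E
python3 -c "
from h import *
hp()"
```

```text
handle [(206, [(0.7, -7), (0.67, -4), (0.66, -5), (0.66, -8), (0.66, -10)]), (94, [(0.99, -12), (0.99, -13), (0.99, -14), (0.99, -15), (0.99, -16)])]
```

```bash
python3 -m inch '[[[0,0,0,0],[0,0,0,0]]]' 1.575;python3 -m inch '[[[0,0,0,0]]]' 1.2; python3 -c "
from h import *
hp()"; python3 -m inch '[[[0,0,0,0]]]' 1.58;python3 -m inch '[[[0,0,0,0]]]' 1.2; python3 -c "
from h import *
hp()"
```

```text
clock: 18.58
eef_pos: [422.2, 207.1, 171.2]
tool_rot: [3.141, 0.0, -2.797]
force: [0.1, 1.3, -1.8]
width: 16.0
gripper_force: 11.1
clock: 18.67
eef_pos: [422.0, 206.9, 171.1]
tool_rot: [-3.141, -0.0, -2.797]
force: [0.1, 0.1, -2.0]
width: 14.6
gripper_force: 59.3
handle [(216, [(0.62, 7), (0.58, 6), (0.56, 10), (0.55, 8), (0.55, 5)]), (63, [(0.98, 4), (0.98, 3), (0.98, 2), (0.98, 1), (0.98, -3)])]
clock: 18.85
eef_pos: [422.1, 207.1, 171.1]
tool_rot: [3.142, 0.0, -2.797]
force: [0.3, 0.2, -1.3]
width: 15.8
gripper_force: 9.0
clock: 18.93
eef_pos: [422.1, 207.0, 171.1]
tool_rot: [3.142, -0.0, -2.797]
force: [0.8, -0.4, -1.1]
width: 14.8
gripper_force: 59.3
handle [(207, [(0.58, 10), (0.56, 9), (0.55, 7), (0.53, 8), (0.52, 11)]), (54, [(0.98, 8), (0.98, 7), (0.98, 6), (0.98, 4), (0.98, 3)])]
```

```bash
python3 -m inch '[[[0,0,0,0],[0,0,0,0],[0,0,0,0],[0,0,0,0]]]' 1.2; python3 -m inch '[[[0,0,0,0],[0,0,0,0]]]' 1.58;python3 -m inch '[[[0,0,0,0],[0,0,0,0],[0,0,0,0]]]' 1.2; python3 -c "
from h import *
hp()
a=get_image('top')[170:260,170:260]; b=get_image('scene')[160:260,200:330]
o=np.zeros((400,800,3),np.uint8);o[:360,:360]=cv2.resize(a,None,fx=4,fy=4,interpolation=cv2.INTER_CUBIC);o[:330,365:794]=cv2.resize(b,(429,330),interpolation=cv2.INTER_CUBIC)
cv2.imwrite('pics/c8.png',o)"
```

```text
clock: 19.37
eef_pos: [422.1, 207.0, 171.2]
tool_rot: [3.142, 0.0, -2.797]
force: [0.0, -0.3, -1.1]
width: 14.9
gripper_force: 59.2
clock: 19.53
eef_pos: [422.1, 207.1, 171.1]
tool_rot: [3.142, 0.0, -2.797]
force: [0.2, -0.4, -2.0]
width: 15.8
gripper_force: 8.9
clock: 19.78
eef_pos: [422.1, 207.0, 171.1]
tool_rot: [3.142, -0.0, -2.797]
force: [-0.3, -0.1, -0.8]
width: 15.2
gripper_force: 58.8
handle [(207, [(0.58, 10), (0.54, 9), (0.52, 11), (0.51, 7), (0.5, 13)]), (51, [(0.98, 11), (0.98, 8), (0.98, 7), (0.98, 6), (0.98, 4)])]
```

View pics/c8.png

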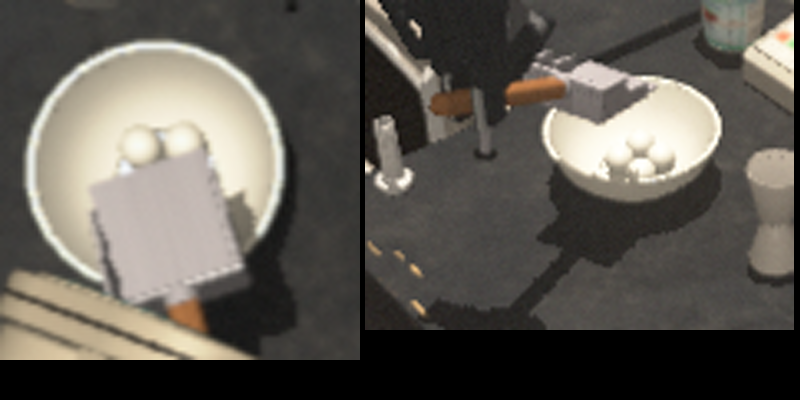

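All four mints lie in the bowl (scene crop (640,140), (618,158), (660,155), (640,172)). Next I lay the scoop down in its old free spot.

```bash
python3 -c "
from h import *
go(408,100,172,185);go(412,-8,150,173)"
python3 -m inch '[[[0.8,0,-0.5,0],[1.8,-0.5,-1,0],[2.3,-2,-1,2],[2.5,-5,-1,6],[2.8,-8,-1,10],[2.8,-11,-1,14],[2.8,-14,-1,18],[2.8,-17,-1,22]]]' 1.0; python3 -c "
from h import *
go(412,-8,100,173)"
```

```text
rows: [ 4.95 -9.59 -0.09 14.76] t 19.98 now [422.1 207.  171.1] -160.2
rows: [  8.22 -19.89   2.11  26.76] t 19.98 now [422.1 207.  171.1] -160.2
clock: 20.65
eef_pos: [452.4, 35.7, 181.7]
tool_rot: [-3.141, -0.0, 3.099]
force: [1.6, 0.6, -1.4]
width: 14.9
gripper_force: 58.9
rows: [ 3.85 -4.53  8.17  4.58] t 20.65 now [452.4  35.7 181.7] 177.6
```

```bash
python3 -m inch '[[[2,-2,0,2],[3.8,-4.5,2,4.5],[3.8,-4.5,5,4.5],[3.8,-4.5,8,4.5],[3.8,-4.5,10,4.5],[3.8,-4.5,11.5,4.5],[3.8,-4.5,12,4.5],[3.8,-4.5,12,4.5]]]' 1.0; python3 -c "
from h import *
go(412,-8,28,173)"
```

```text
clock: 21.32
eef_pos: [411.9, -6.1, 61.0]
tool_rot: [-3.141, -0.002, 3.025]
force: [-2.1, 0.2, 3.0]
width: 15.0
gripper_force: 59.3
rows: [-0.03 -0.19  3.3   0.29] t 21.32 now [411.9  -6.1  61. ] 173.3
```

```bash
python3 -m inch '[[[0,0,0.6,0],[0,0,1.2,0],[0,0,1.8,0],[0,0,2.4,0],[0,0,2.9,0],[0,0,3.1,0],[0,0,3.1,0],[0,0,3.1,0]]]' 1.5; python3 -m inch '[[[0,0,0,0],[0,0,0,0],[0,0,0,0]]]' 1.8; python3 -m inch '[[[0,0,0,0],[0,0,0,0],[0,0,0,0],[0,0,0,0]]]' 5
```

```text
clock: 21.98
eef_pos: [413.7, -5.8, 30.4]
tool_rot: [3.141, 0.001, 3.024]
force: [-1.4, 0.9, 2.3]
width: 15.2
gripper_force: 44.3
clock: 22.23
eef_pos: [414.1, -5.9, 30.3]
tool_rot: [3.141, 0.001, 3.024]
force: [0.1, -0.7, -0.3]
width: 18.0
gripper_force: 0.0
clock: 22.57
eef_pos: [413.5, -5.9, 30.1]
tool_rot: [3.142, 0.0, 3.024]
force: [0.3, -0.6, 0.9]
width: 49.7
gripper_force: 0.0
```

Now I retreat upward and check numerically that the scoop lies flat, the mints are in the bowl, and the bystanders haven't moved.

```bash
python3 -m inch '[[[0,0,-1,0],[0,0,-4,0],[0,0,-8,0],[0,0,-12,0],[0,0,-15,0],[0,0,-15,0],[0,0,-15,0],[0,0,-15,0]]]' 5; python3 -m inch '[[[2,20,-5,0],[2,20,-5,0],[2,20,-5,0],[2,20,-5,0],[2,20,-5,0],[2,20,-5,0],[2,20,-5,0],[2,20,-5,0]]]' 5;python3 - <<'E'
from h import *
im=get_image('top'); old=cv2.imread('pics/top0.png'); cv2.imwrite('pics/end.png',im)
d=cv2.absdiff(im,old).max(2)
for n,(v0,v1,u0,u1) in dict(jig=(185,218,263,290),can=(182,222,375,408),bin=(175,245,410,478),nozz=(270,292,143,166)).items(): print(n,(d[v0:v1,u0:u1]>40).sum())
hsv=cv2.cvtColor(im,cv2.COLOR_BGR2HSV)
m=((hsv[...,2]>170)&(hsv[...,1]<70)).astype(np.uint8);m[:,:165]=0;m[:,255:]=0;m[:172]=0;m[260:]=0
e=cv2.fitEllipse(max(cv2.findContours(m,0,2)[0],key=cv2.contourArea));print('bowl',e)
b=cv2.absdiff(im,old)[185:240,180:238].max(2); print('bowl diff px',(b>25).sum())
m=((hsv[...,2]>185)&(hsv[...,1]<45)).astype(np.uint8);m[:195]=0;m[260:]=0;m[:,:310]=0;m[:,375:]=0
c=max(cv2.findContours(m,0,2)[0],key=cv2.contourArea);print('pan',cv2.minAreaRect(c))
s=sensors.read_state();print(s['clock'],s['eef_pos'])
E
```

```text
clock: 23.23
eef_pos: [412.9, -6.5, 179.7]
tool_rot: [-3.141, -0.001, 3.023]
force: [0.6, 0.3, 0.0]
width: 50.1
gripper_force: 0.0
clock: 23.9
eef_pos: [416.1, 194.1, 228.5]
tool_rot: [-3.139, -0.003, 3.025]
force: [0.3, -0.2, -0.1]
width: 49.9
gripper_force: 0.0
jig 0
can 0
bin 4
nozz 251
bowl ((208.66058349609375, 214.46487426757812), (60.205162048339844, 74.58821105957031), 171.42086791992188)
bowl diff px 448
pan ((340.4076232910156, 233.05941772460938), (27.988569259643555, 36.391998291015625), 5.90614128112793)
23.95 [416.26782035 193.31600962 228.55771657]
```

```bash
python3 -m inch '[[[-1,-28,0,0],[-1,-28,0,0],[-1,-28,0,0],[-1,-28,0,0],[-1,-28,0,0],[-1,-28,0,0],[-1,-28,0,0],[-1,-28,0,0]]]' 5;python3 - <<'E'
from h import *
im=get_image('top'); old=cv2.imread('pics/top0.png')
d=cv2.absdiff(im,old).max(2)
for n,(v0,v1,u0,u1) in dict(jig=(185,218,263,290),can=(182,222,375,408),bin=(175,245,410,478),nozz=(270,292,143,166)).items(): print(n,(d[v0:v1,u0:u1]>40).sum())
hsv=cv2.cvtColor(im,cv2.COLOR_BGR2HSV)
m=((hsv[...,2]>170)&(hsv[...,1]<70)).astype(np.uint8);m[:,:165]=0;m[:,255:]=0;m[:172]=0;m[260:]=0
print('bowl',cv2.fitEllipse(max(cv2.findContours(m,0,2)[0],key=cv2.contourArea)))
print('nozz px now/old',im[276:290:2,150:162:2].mean(2).astype(int).tolist(),old[276:290:2,150:162:2].mean(2).astype(int).tolist())
E
```

```text
clock: 24.62
eef_pos: [391.0, -92.5, 228.5]
tool_rot: [-3.138, -0.005, 3.01]
force: [0.2, 0.5, -0.6]
width: 50.1
gripper_force: 0.0
jig 0
can 0
bin 0
nozz 0
bowl ((208.13343811035156, 211.29434204101562), (61.837684631347656, 63.859825134277344), 71.62776947021484)
nozz px now/old [[87, 84, 174, 209, 216, 187], [147, 141, 134, 121, 133, 197], [74, 87, 137, 92, 81, 103], [96, 117, 127, 91, 84, 91], [120, 143, 109, 88, 87, 96], [61, 142, 211, 199, 130, 110], [60, 62, 100, 134, 126, 75]] [[91, 86, 177, 214, 218, 191], [150, 144, 136, 124, 135, 201], [78, 88, 140, 93, 84, 106], [98, 120, 130, 94, 88, 92], [123, 147, 111, 91, 90, 99], [63, 146, 214, 205, 134, 113], [62, 66, 103, 138, 128, 78]]
```

Nothing else has moved and the bowl stands where it was, so I'm handing in.

```bash
python3 -m inch '[[[0,0,0,0],[0,0,0,0],[0,0,0,0]]]' 5 >/dev/null; python3 -c "
from cell import order
print(order.finish_job())"
```

```text
the job is handed in; nothing more can be done
None
```

All four mints are in the serving bowl and the scoop is back on the counter; the bowl and the things standing around did not move. The scoop slipped from the grip once while I was setting its tilt, before it reached the mints, and fell about 3 cm onto the counter. The job was handed in at about 25 s.

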